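# Load a board carrier past a sprung gate into the test jig

## Robot

A 6-joint arm with a two-finger parallel gripper is mounted at the origin on the work surface. World frame = base frame: x ahead of the robot, y to its left, z up, the work surface at z = 0. Lengths are in m, angles in rad, forces in N, time in s.
With the tool pointing down it reaches from about 0.25 to 0.725 m from the base axis. Payload 9.7 kg.
Tool frame: the origin (TCP) lies midway between the tips of the shut fingers; the grasp point (between the pads) lies 19 mm behind it (manip.grip_depth is the z of the grasp point in the tool frame, in m); z points along the fingers, y is the direction in which the jaws open and shut (so a half turn about z gives the same grasp; the last joint's range is limited). The gripper opens to 85 mm and grips with 20 to 120 N. Pads are 22 mm wide; open, the fingers measure 114 mm over their backs; the gripper's body (76 mm by 85 mm) begins 54 mm behind the grasp point. The pads swing forward as they close: fully open they stand 13 mm farther back than shut.
Start: joints at [1.299, 0.087, 0.176, 1.66, 0, 1.571], TCP at [0.148, 0.53, 0.231] pointing down, gripper open.
Joint ranges: [-3.13, 3.13], [-0.85, 1.81], [-1.15, 1.24], [-2.2, 2.28], [-1.44, 1.52], [-3.14, 3.14]. Speed limits (rad/s): [2.22, 2.22, 2.57, 3.14, 3.14, 3.14].

## Interface

Orientations are given as a rotation vector (axis times angle).
In Python, from plant import read_state, viewer, manip, models gives the robot as it stands. The module is installed in compiled form; this text tells all that it offers.
- The arm moves only by the tool jog_arm, never from a script. Its argument "steps" is a list of rows, each a list of 7 numbers: the closure in counts, from 0 (fully open) to 255 (shut), then the shift along the tool's x, y, z in m, then the turn, a rotation vector about the tool's x, y, z in degrees. In form: [[gripper, tx, ty, tz, wx, wy, wz], ...]. A call has exactly 8 rows; each row shifts and turns the commanded pose from where the row before left it, along the tool's axes as they then stand; what a row does not reach is not made up. A row lasts 1/10 s, in which the tool goes at most 50 mm and 8.59 degrees, less where a joint would pass 70% of its speed; a pose out of reach is approached as far as the arm can. A call is refused whole if a number of a shift passes 0.05 or a number of a turn 8.59, either way. A call with a gripper value outside its range is refused whole. The fingers move at their own pace and stop on an object; "grip_force" is the grip in N (left out, the last holds). Time passes only in rows, so rows that do not move let the fingers close, or fill a call up. It gives the time, the measured TCP pose, the force and the opening at its end, in the units of the state.
- read_state(): the state, without advancing time (a new reading comes with each control period).
- viewer.camera(name): name is "scene" or "top" or "wrist"; returns a dict with "pixels" (384x512x3 uint8, red, green, blue), "depth" (384x512 float32, m along the optical axis (not along the pixel's ray), 0 where there is no reading), "fx", "fy", "cx", "cy" (pixels), "k1" (the pictures are not rectified: a ray, as slopes to the right and down, at radius r is drawn at 1 + k1 r^2 times it, then the intrinsics apply), "eye" and "attitude" of the camera in the world. Camera axes: x right, y up, looking along -z (the intrinsics and any distortion apply to the point x, -y, -z); pixel columns grow to the right and rows downward; lengths in m; the calibration is good to about 2 mm. A picture is of the moment at which its call begins.
- manip.hand_in(): hands the job in, once; it reports no verdict.
Trained networks look in a picture, given as the dict that the camera call returned (one of the last four; its "shot" number tells which), for a name from the list of things; names that differ only in an ending like _2 or _b are one class to them, and where a whole thing is asked for, a point or a joint stands for the part that bears it (a point fixed in the world has none). Each returns a list of dicts, best first, with "score" (0 to 1); they miss things now and then, are a little off and sometimes report something else, mostly with a low value. They report only what shows in the picture. A call takes as long as a camera call.
- models.recognise(name, picture): "extent" ([left, top, right, bottom] in pixels, round what is visible of it).
- models.outline_of(name, picture): "region" (384x512 bool, what is visible of it) and "extent" ([left, top, right, bottom] in pixels, round what is visible of it).
The state is a dict: "time": time; "q": joint angles; "qvel": joint speeds; "joint_torque": joint torques, N m; "eef_pos": TCP position; "ee_rot": TCP orientation; "contact_force": force on the tool from outside, world axes, zero at the start; "moment": the same for the moment, N m; "grip_width": finger opening in m.
Only numpy, scipy, OpenCV 4.12 (cv2) and the standard library are available. Lean on these libraries where they do the work, as an engineer would, in place of code of your own. Each camera call takes 0.05 s, during which the arm holds its last target. There are 200 camera calls.

## Task

Load the blue carrier of circuit boards into the test jig: with one fingertip press the yellow treadle down and keep it down so that the red gate stays raised, and meanwhile, with the other finger, push the carrier by its upright tail plate along the chute under the gate until it is fully home against the black end stop. Then back off and let the treadle up, so that the gate drops shut behind the boards. The gate must never touch the carrier, the carrier must only be pushed, not lifted or tipped, and the other things on the bench stay where they are.

Things in the scene. Friction and masses are not known exactly. Their poses are not given: they have to be found in the camera images.
- jig: Fixed test jig, aluminium base 190 x 415 x 8. Origin on the bench under the hinge line, in the gate's plane. Chute along its y; carrier travels to -y. Jig frame, mm: chute floor z=8, rails (top z=24) leave x=14 to 78, y=-94 to 290. Hinge line along y at x=0, z=58: shaft 8 dia; bearing posts 11 wide, tops z=66, at y=-22, 45, 288. Grey box 60x40, top z=38, at x=-55, y=-95.
- end_stop (a point): Centre of the black end stop's face at the -y end of the chute, 30 above the bench; in the jig frame x=46, y=-94 (mm). The stop is 90 wide, top at z=50. The front of the carrier rests against this face when fully home.
- gate (a joint): Angle of the rocker (red gate and yellow treadle, rigidly joined) about the hinge line: 0 = gate down, shut, treadle up; 0.75 = stop, gate fully up, treadle down. A spring shuts it: about 0.1 N m at 0 rising to 0.25 N m at 0.75, i.e. 2 to 5 N at mid treadle; it never stays open by itself. Above 0.5 the gate clears the boards.
- treadle (a point): Middle of the top face of the yellow plate on the -x side of the hinge, 54 across x 210 along the chute x 6. Shut: tilted 0.75 rad, outer edge up; this point at x=-60, y=175, z=76 mm in the jig frame, outer edge z=94. At the stop: level, top z=30, spanning x=-83 to -29, y=70 to 280. A finger can slide along it while holding it down.
- rocker: Red gate with yellow treadle, one rigid piece; origin on the hinge line (z=58 mm) in the gate's plane, the jig's y=0. Red blade: 6 thick, an arm 10 high reaches from the hinge to x=75 (jig frame); from x=35 to 75 a plate hangs down to z=24 when shut. Raised, its far end is about 115 above the bench, so the gripper has to stay on the +y side of it.
- carrier: Loose blue carrier, 0.2 to 0.45 kg, 60 wide (x) x 176 long (y), in the chute, axes as the jig's. Origin: centre of the underside. Front, y=-88 to -8 mm: upright green boards, 36 tall. Then a low tongue, 34 wide, 10 tall. Starts with origin at y=120 to 158 in the jig frame, wholly before the gate; fully home at y=-6: the gate then drops over the tongue, 14 behind the boards.
- tail (a point): Centre of the rear (+y) face of the carrier's upright tail plate, the face to push; 88 mm behind the carrier's origin, 30 above its underside. The plate is 60 wide, 6 thick, top 46 above the underside (54 above the bench). Fully home this point is at y=82 in the jig frame.
- flux_jar: Bystander: small round jar with a red cap, 44 dia x 50; origin at the centre of its underside, or within it; leave it alone.
- spool: Bystander: aluminium-grey solder spool standing on its flange, 50 dia x 38; origin at the centre of its underside, or within it; leave it alone.
- screwdriver: Bystander: red-handled screwdriver, 150 long, lying on the bench; origin at the centre of its underside, or within it; leave it alone.
- multimeter: Bystander: orange multimeter lying face up, 140 x 75 x 37; origin at the centre of its underside, or within it; leave it alone.
- mug: Bystander: blue mug, 80 dia x 90; origin at the centre of its underside, or within it; leave it alone.
- cleaner: Bystander: white plastic bottle, 60 dia x 130; origin at the centre of its underside, or within it; leave it alone.
- magnifier: Bystander: magnifying lens on a heavy stand with two clips, 170 tall overall; origin at the centre of its underside, or within it; leave it alone.

How it is judged:
By the outcome, as a careful person would: the job done as asked, in the order asked, and still so for the second after the job is handed in, with the robot touching nothing.
It also fails if it takes over 48 s, if anything falls off the work surface, if the arm or the gripper's body presses on something with over 40 N, if the wrist force passes 120 N, or if a joint passes its speed limit or range.

## Working session

There is one attempt and no reset: what is moved stays moved. The work goes in short steps, Python scripts to look and compute and a tool call to move; the robot and the scene stay as the last step left them, time stands still between calls to the robot, and variables do not carry over. Pictures are saved under pics/ and viewed, about 8 in all and at most 12, crops included, and the job is handed in when it is done.

Besides the shell and the picture viewer there is one more tool, called after "Request:" by a JSON object that holds its "name" and its "arguments". jog_arm: Moves the arm, as the interface text tells. Its arguments: {"type":"object","properties":{"steps":{"type":"array"},"grip_force":{"type":"number"}},"required":["steps"]}

```bash
mkdir -p pics; cat > h.py <<'E'
import numpy as np, cv2
from plant import read_state, viewer, manip, models
from scipy.spatial.transform import Rotation as R
def att(c):
    a=np.array(c["attitude"],float)
    if a.shape==(3,3): return a
    return (R.from_rotvec(a) if a.size==3 else R.from_quat(a)).as_matrix()
def cloud(c):
    d=c["depth"]; h,w=d.shape
    u,v=np.meshgrid(np.arange(w),np.arange(h))
    xd=(u-c["cx"])/c["fx"]; yd=(v-c["cy"])/c["fy"]
    x,y=xd.copy(),yd.copy()
    for _ in range(10):
        s=1+c["k1"]*(x*x+y*y); x,y=xd/s,yd/s
    P=np.stack([x*d,-y*d,-d],-1)@att(c).T+np.array(c["eye"])
    P[d==0]=np.nan
    return P
def save(c,n): cv2.imwrite("pics/"+n+".png",c["pixels"][:,:,::-1])
E
python3 - <<'E'
from h import *
s=read_state(); print(s)
a=viewer.camera("top");save(a,"top0");b=viewer.camera("scene");save(b,"scene0")
for c in(a,b):
    print({k:c[k] for k in c if k not in("pixels","depth")})
    P=cloud(c); np.save("P%d.npy"%c["shot"],P)
    for n in["jig","rocker","gate","treadle","carrier","tail","end_stop"]:
        try:
            for o in models.outline_of(n,c)[:2]:
                m=o["region"]; q=P[m]; print(n,round(o["score"],2),o["extent"],np.nanmedian(q,0).round(3),np.nanpercentile(q,2,axis=0).round(3),np.nanpercentile(q,98,axis=0).round(3))
        except Exception as e: print(n,e)
im=np.vstack([a["pixels"],b["pixels"]]) 
E
```

```text
{'time': 0.0, 'q': array([1.29897856e+00, 8.74623303e-02, 1.75117376e-01, 1.65982667e+00,
       2.71025198e-06, 1.57080703e+00]), 'qvel': array([ 0.00084791, -0.00152704, -0.00132168, -0.00176885, -0.00053119,
        0.001626  ]), 'joint_torque': array([-6.24336753e-04, -5.20383990e+01,  4.64810443e+01,  1.62805634e-02,
       -2.86572242e-05, -1.21229695e-05]), 'eef_pos': array([0.1475987 , 0.52956929, 0.23057325]), 'ee_rot': array([-4.25648072e-01, -3.11243248e+00,  2.13968738e-03]), 'contact_force': array([ 0.47690341, -0.50163881, -0.09453905]), 'moment': array([-0.04987249,  0.01575589, -0.03725195]), 'grip_width': 0.08546032936311955}
{'fx': 440.58953854864444, 'fy': 440.58953854864444, 'cx': 254.54759801796666, 'cy': 182.4264747472309, 'k1': -0.13521171937587884, 'eye': array([ 0.42911899, -0.02724598,  1.38288907]), 'attitude': array([ 0.07527795, -0.07028911, -1.58159035]), 'shot': 1}
jig 0.83 [200.4, 146.6, 332.9, 224.2] [ 0.538 -0.077  0.01 ] [ 0.448 -0.256  0.002] [0.652 0.135 0.091]
jig 0.27 [221.8, 155.4, 281.6, 180.3] [ 0.604 -0.035  0.019] [ 0.569 -0.099  0.012] [0.
[... 1566 characters left out ...]
] [0.512 0.021 0.067] [ 0.414 -0.157  0.001] [0.606 0.132 0.093]
rocker 0.43 [217.0, 194.9, 273.5, 229.1] [ 0.613 -0.032  0.029] [ 0.577 -0.1    0.011] [0.639 0.07  0.052]
gate 0.65 [199.1, 166.8, 291.9, 209.0] [0.508 0.017 0.071] [ 0.474 -0.156  0.006] [0.602 0.131 0.093]
treadle 0.85 [200.7, 166.4, 292.0, 209.8] [0.51  0.02  0.068] [ 0.439 -0.156  0.002] [0.605 0.131 0.093]
carrier 0.75 [215.0, 195.2, 272.8, 228.6] [ 0.613 -0.029  0.029] [ 0.576 -0.101  0.008] [0.639 0.072 0.052]
tail 0.84 [217.1, 196.6, 270.7, 225.7] [ 0.614 -0.032  0.028] [ 0.577 -0.101  0.008] [0.639 0.072 0.052]
end_stop 0.79 [167.8, 165.3, 293.7, 238.1] [ 0.546 -0.039  0.011] [ 0.455 -0.257  0.003] [0.661 0.134 0.089]
```

```bash
python3 - <<'E'
import cv2,numpy as np
a=cv2.imread("pics/top0.png");b=cv2.imread("pics/scene0.png")
cv2.imwrite("pics/v1.png",np.hstack([cv2.resize(a[120:250,180:350],None,fx=2.3,fy=2.3,interpolation=2),cv2.resize(b[140:270,150:320],None,fx=2.3,fy=2.3,interpolation=2)]))
cv2.imwrite("pics/v2.png",np.vstack([cv2.resize(a,(400,300)),cv2.resize(b,(400,300))]))
E
```

```text
(no output)
```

View pics/v1.png

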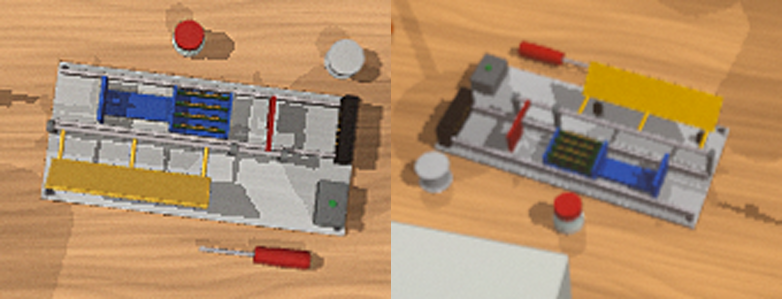

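View pics/v2.png

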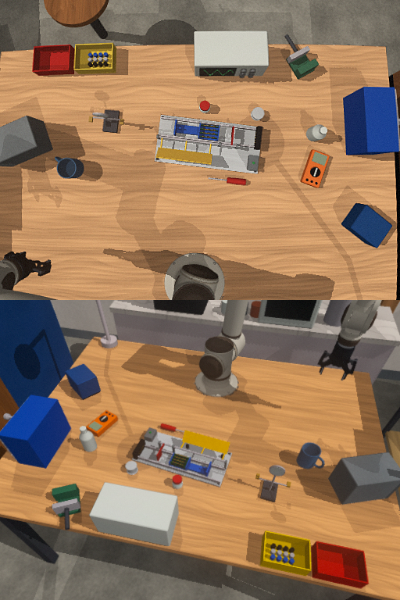

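The pictures show the jig lying at a slight yaw. The treadle is on the robot side at about x 50–210, y 160–205 in the left crop, the carrier is beyond it, and the end stop is at the right at about (348, 130). Next I'll fit the jig frame.

```bash
cat > fit.py <<'E'
from h import *
from scipy.spatial import cKDTree
def masks(c,P):
    hsv=cv2.cvtColor(c,cv2.COLOR_RGB2HSV);H,S,V=[hsv[...,i].astype(int) for i in range(3)]
    roi=(P[...,0]>.42)&(P[...,0]<.69)&(P[...,1]>-.3)&(P[...,1]<.17)
    return dict(yel=roi&(H>18)&(H<32)&(S>170)&(V>110)&(P[...,2]>.05),blue=roi&(H>100)&(H<128)&(S>140)&(V>50)&(P[...,2]>.004),
      blk=roi&(V<60)&(P[...,2]>.03)&(P[...,1]<-.2),red=roi&((H<6)|(H>174))&(S>150)&(P[...,2]>.03)&(P[...,0]<.66))
E
python3 - <<'E'
from fit import *
for n,k in(("top0",1),("scene0",2)):
    P=np.load(f"P{k}.npy"); im=cv2.imread(f"pics/{n}.png")[:,:,::-1].copy(); m=masks(im,P)
    print(n)
    y=P[m["yel"]]; y=y[np.isfinite(y[:,2])]
    pl=y[np.abs(y[:,2]-.076)<.012]
    d=np.polyfit(pl[:,1],pl[:,0],1); yaw=-np.arctan(d[0])
    for nm in m:
        q=P[m[nm]]; 
        if len(q)<10: print(nm,len(q));continue
        r=cv2.minAreaRect(q[:,:2].astype(np.float32)); print(nm,len(q),np.round(r[0],4),np.round(r[1],4),round(r[2],2),q.min(0).round(3),q.max(0).round(3))
    print("yaw treadle deg",np.degrees(yaw))
    # outline fit: jig frame coordinates, treadle centre (-60,175), given yaw
    Rm=np.array([[np.cos(yaw),-np.sin(yaw)],[np.sin(yaw),np.cos(yaw)]])
    r=cv2.minAreaRect(y[y[:,2]>.056][:,:2].astype(np.float32))
    o=np.array(r[0])-Rm@[-.060,.175]; print("origin from treadle",o.round(4))
    for nm in m:
        q=(P[m[nm]][:,:2]-o)@Rm
        if len(q)>9: print(nm,"jig x,y pct1/50/99",np.percentile(q,[1,50,99],axis=0).round(4).tolist())
    b=P[m["blue"]]; t=b[b[:,2]>.047]; q=(t[:,:2]-o)@Rm; print("tail top",len(t),q.min(0).round(4),q.max(0).round(4))
E
```

```text
top0
yel 982 [0.5203 0.0296] [0.2071 0.0791] 81.88 [ 0.467 -0.073  0.053] [0.57  0.137 0.099]
blue 540 [ 0.6043 -0.0147] [0.1756 0.0597] 82.1 [ 0.563 -0.103  0.01 ] [0.644 0.075 0.059]
blk 196 [ 0.5704 -0.2569] [0.0191 0.0887] 81.57 [ 0.527 -0.271  0.03 ] [ 0.614 -0.243  0.058]
red 59 [ 0.5776 -0.1535] [0.0061 0.0714] 82.52 [ 0.542 -0.159  0.032] [ 0.613 -0.148  0.069]
yaw treadle deg -8.077568307878646
origin from treadle [ 0.5551 -0.1521]
yel jig x,y pct1/50/99 [[-0.0988, 0.0738], [-0.078, 0.1753], [-0.0264, 0.2762]]
blue jig x,y pct1/50/99 [[0.0008, 0.0562], [0.0285, 0.1398], [0.0573, 0.2292]]
blk jig x,y pct1/50/99 [[-0.014, -0.1111], [0.0284, -0.1004], [0.0733, -0.0924]]
red jig x,y pct1/50/99 [[-0.0128, -0.0014], [0.0255, 0.0024], [0.0575, 0.0049]]
tail top 31 [0.0013 0.0573] [0.057  0.2308]
scene0
yel 917 [0.5199 0.0292] [0.2109 0.0769] 81.84 [ 0.468 -0.074  0.054] [0.57  0.138 0.098]
blue 231 [ 0.6077 -0.0155] [0.1761 0.0572] 81.74 [ 0.573 -0.106  0.012] [0.649 0.074 0.057]
blk 154 [ 0.5769 -0.2578] [0.0218 0.0879] 82.94 [ 0.533 -0.271  0.032] [ 0.62  -0.243  0.055]
red 59 [ 0.5819 -0.1555] [0.0088 0.0731] 83.39 [ 0.546 -0.161  0.034] [ 0.619 -0.148  0.068]
yaw treadle deg -7.830174226006732
origin from treadle [ 0.5555 -0.1523]
yel jig x,y pct1/50/99 [[-0.0954, 0.0735], [-0.0746, 0.1772], [-0.0326, 0.2781]]
blue jig x,y pct1/50/99 [[0.0078, 0.0552], [0.0335, 0.1627], [0.0607, 0.2298]]
blk jig x,y pct1/50/99 [[-0.0069, -0.1114], [0.0432, -0.0983], [0.0784, -0.0911]]
red jig x,y pct1/50/99 [[-0.0062, -0.0036], [0.0391, 0.003], [0.062, 0.0055]]
tail top 28 [0.0051 0.2244] [0.0624 0.2307]
```

```bash
cat >> h.py <<'E'
O=np.array([.5407,-.1486]);YAW=np.radians(-8)
Rm=np.array([[np.cos(YAW),-np.sin(YAW)],[np.sin(YAW),np.cos(YAW)]])
def go(jx,jy,z):
    s=read_state();T=R.from_rotvec(s["ee_rot"]);p=np.r_[O+Rm@[jx,jy],z]
    best=None
    for sg in(1,-1):
        y=np.r_[Rm@[sg,0],0];zz=np.array([0,0,-1.]);M=R.from_matrix(np.c_[np.cross(y,zz),y,zz])
        w=(T.inv()*M).as_rotvec(degrees=True)
        if best is None or np.linalg.norm(w)<np.linalg.norm(best[0]):best=(w,sg,M)
    w,sg,M=best;d=p-s["eef_pos"]
    print("t",s["time"],"jig now",((s["eef_pos"][:2]-O)@Rm).round(4),s["eef_pos"].round(4),"F",s["contact_force"].round(1),"turn",w.round(2),"sg",sg,"dworld",d.round(4),"d in target tool",(M.inv().apply(d)).round(4),"d in tool now",T.inv().apply(d).round(4))
    print("q",s["q"].round(2))
E
python3 -c "
from h import *
print(R.from_rotvec(read_state()['ee_rot']).as_matrix().round(2));go(-.005,.254,.23)"
```

```text
[[-0.96  0.27  0.  ]
 [ 0.27  0.96  0.  ]
 [-0.    0.   -1.  ]]
t 0.8 jig now [-0.4836  0.6171] [0.1477 0.5298 0.2313] F [ 0.9  0.7 -0.2] turn [ 0.    0.   82.43] sg 1 dworld [ 0.4234 -0.4262 -0.0013] d in target tool [-0.3631  0.4786  0.0013] d in tool now [-0.5223 -0.2969  0.0013]
q [ 1.3   0.09  0.18  1.66 -0.    1.57]
```

Request:
{"name": "jog_arm", "arguments": {"steps": [[0,-0.0435,-0.0247,0,0,0,0],[0,-0.0435,-0.0247,0,0,0,0],[0,-0.0435,-0.0247,0,0,0,0],[0,-0.0435,-0.0247,0,0,0,0],[0,-0.0435,-0.0247,0,0,0,0],[0,-0.0435,-0.0247,0,0,0,0],[0,-0.0435,-0.0247,0,0,0,0],[0,-0.0435,-0.0247,0,0,0,0]]}}

```text
time: 1.6
eef_pos: [0.4308, 0.2444, 0.2316]
ee_rot: [0.425, 3.112, 0.001]
contact_force: [0.7, 0.2, 0.1]
grip_width: 0.0855
```

Request:
{"name": "jog_arm", "arguments": {"steps": [[0,-0.0435,-0.0247,0,0,0,0],[0,-0.0435,-0.0247,0,0,0,0],[0,-0.0435,-0.0247,0,0,0,0],[0,-0.0435,-0.0247,0,0,0,0],[0,0,0,0,0,0,8],[0,0,0,0,0,0,8],[0,0,0,0,0,0,8],[0,0,0,0,0,0,8]]}}

```text
time: 2.4
eef_pos: [0.5708, 0.1041, 0.2311]
ee_rot: [-1.276, -2.871, 0.0]
contact_force: [0.3, -0.8, -0.1]
grip_width: 0.0854
```

Request:
{"name": "jog_arm", "arguments": {"steps": [[0,0,0,0,0,0,8],[0,0,0,0,0,0,8],[0,0,0,0,0,0,8],[0,0,0,0,0,0,8],[0,0,0,0,0,0,8],[0,0,0,0,0,0,8],[0,0,0,0,0,0,2.4],[0,0,0,0,0,0,0]]}}

```text
time: 3.2
eef_pos: [0.5707, 0.1043, 0.2313]
ee_rot: [-2.371, -2.061, 0.0]
contact_force: [-0.1, 0.2, 0.0]
grip_width: 0.0856
```

```bash
python3 - <<'E'
from h import *
go(-.005,.254,.12)
c=viewer.camera("wrist");P=cloud(c);np.save("Pw.npy",P)
im=c["pixels"].copy()
save(c,"w1")
print(c["eye"],c["attitude"])
hsv=cv2.cvtColor(im,cv2.COLOR_RGB2HSV);H,S,V=[hsv[...,i].astype(int) for i in range(3)]
J=(P[...,:2]-O)@Rm
b=(H>100)&(H<128)&(S>140)&(V>40)&(P[...,2]>.047)&(np.abs(J[...,0]-.045)<.05)
y=(H>18)&(H<32)&(S>150)&(V>90)&(P[...,2]>.05)
for n,m in(("tail top",b),("yel",y)):
    q=np.c_[J[m],P[m][:,2]]
    if len(q): print(n,len(q),np.percentile(q,[1,50,99],axis=0).round(4).tolist())
if y.sum()>50:
    q=J[y&(P[...,2]>.06)]; r=np.polyfit(q[:,1],q[:,0],1);print("treadle slope deg in jig",np.degrees(np.arctan(r[0])))
E
```

```text
t 3.2 jig now [-0.0055  0.2547] [0.5707 0.1043 0.2313] F [-0.1  0.2  0. ] turn [-0.  0. -0.] sg 1 dworld [ 0.0004 -0.0007 -0.1113] d in target tool [-0.0007  0.0005  0.1113] d in tool now [-0.0007  0.0005  0.1113]
q [ 0.18  0.16  0.26  1.67 -0.    1.89]
[0.58174234 0.18534027 0.37472729] [-0.32441003  0.02360102 -0.1393454 ]
tail top 265 [[0.0149, 0.2216, 0.0472], [0.043, 0.2259, 0.0544], [0.0724, 0.2277, 0.0565]]
yel 6326 [[-0.0846, 0.0725, 0.0583], [-0.0627, 0.1946, 0.0787], [0.0413, 0.4316, 0.0948]]
treadle slope deg in jig 9.862625118062402
```

View pics/w1.png

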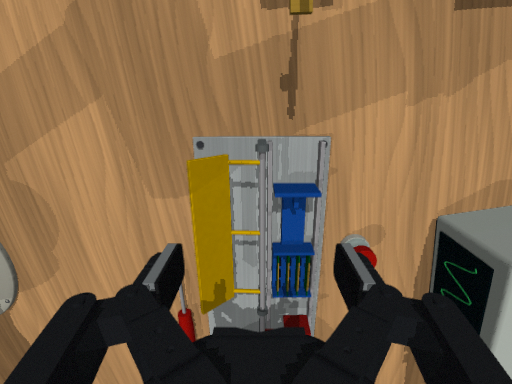

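Request:
{"name": "jog_arm", "arguments": {"steps": [[0,0,0,0.03,0,0,0],[0,0,0,0.03,0,0,0],[0,0,0,0.03,0,0,0],[0,0,0,0.03,0,0,0],[0,0,0,0.02,0,0,0],[0,0,0,0.01,0,0,0],[0,0,0,0.006,0,0,0],[0,0,0,0,0,0,0]]}}

```text
time: 4.05
eef_pos: [0.5707, 0.1044, 0.0753]
ee_rot: [-2.37, -2.062, 0.0]
contact_force: [0.1, 1.0, 0.6]
grip_width: 0.0852
```

Request:
{"name": "jog_arm", "arguments": {"steps": [[0,0,0,0.005,0,0,0],[0,0,0,0.005,0,0,0],[0,0,0,0.005,0,0,0],[0,0,0,0.005,0,0,0],[0,0,0,0.005,0,0,0],[0,0,0,0.005,0,0,0],[0,0,0,0,0,0,0],[0,0,0,0,0,0,0]]}}

```text
time: 4.85
eef_pos: [0.5708, 0.1044, 0.0454]
ee_rot: [2.37, 2.062, 0.0]
contact_force: [-0.1, 0.0, 2.7]
grip_width: 0.0854
```

```bash
cat > look.py <<'E'
from h import *
import sys
go(-.005,float(sys.argv[2]),float(sys.argv[3]))
a=viewer.camera("scene");b=viewer.camera("top")
for c in(a,b):
    P=cloud(c);J=(P[...,:2]-O)@Rm
    hsv=cv2.cvtColor(c["pixels"],cv2.COLOR_RGB2HSV);H,S,V=[hsv[...,i].astype(int) for i in range(3)]
    roi=(J[...,0]>-.1)&(J[...,0]<.09)&(J[...,1]>-.1)&(J[...,1]<.285)
    y=roi&(H>18)&(H<32)&(S>150)&(V>80)&(J[...,0]<-.03)&(P[...,2]>.015);r=roi&((H<6)|(H>174))&(S>130)&(P[...,2]>.02);bl=roi&(H>100)&(H<128)&(S>140)&(V>40)&(P[...,2]>.006)
    for n,m in(("yel",y),("red",r),("blue",bl)):
        if m.sum()>5:
            q=np.c_[J[m],P[m][:,2]];print(n,m.sum(),np.percentile(q,[2,50,98],axis=0).round(3).tolist())
    if y.sum()>30:
        q=np.c_[J[y],P[y][:,2]];k=np.polyfit(q[:,0],q[:,2],1);print("treadle tilt",np.arctan(-k[0]).round(3),"gate angle~",(.75-np.arctan(-k[0])).round(3))
x=[cv2.resize(a["pixels"][120:260,150:330],(540,420),interpolation=2)]
cv2.imwrite("pics/%s.png"%sys.argv[1],x[0][:,:,::-1])
E
python3 look.py l1 .254 .019
```

```text
t 4.85 jig now [-0.0054  0.2547] [0.5708 0.1044 0.0454] F [-0.1  0.   2.7] turn [ 0.01 -0.01  0.03] sg 1 dworld [ 0.0003 -0.0008 -0.0264] d in target tool [-0.0007  0.0004  0.0264] d in tool now [-0.0007  0.0004  0.0264]
q [ 0.18  0.17 -0.1   1.31  0.    1.89]
yel 651 [[-0.084, 0.072, 0.049], [-0.06, 0.146, 0.062], [-0.039, 0.275, 0.078]]
red 69 [[0.004, -0.02, 0.028], [0.058, 0.001, 0.065], [0.079, 0.004, 0.075]]
blue 217 [[0.027, 0.054, 0.014], [0.05, 0.171, 0.02], [0.075, 0.229, 0.055]]
treadle tilt 0.542 gate angle~ 0.208
yel 713 [[-0.088, 0.073, 0.049], [-0.065, 0.139, 0.065], [-0.042, 0.208, 0.08]]
red 62 [[0.003, -0.074, 0.025], [0.043, 0.001, 0.069], [0.071, 0.003, 0.079]]
blue 544 [[0.016, 0.056, 0.012], [0.044, 0.141, 0.018], [0.069, 0.227, 0.055]]
treadle tilt 0.547 gate angle~ 0.203
```

View pics/l1.png

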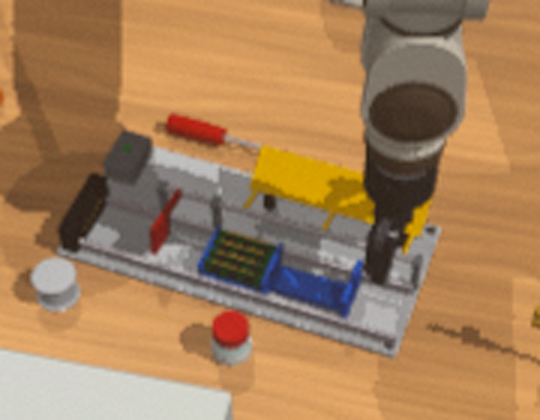

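The treadle is about 0.2 rad down with a finger on it at around (420, 220). The other finger hangs behind the tail plate at about (375, 260), and the gate is already rising. I'll keep pressing.

Request:
{"name": "jog_arm", "arguments": {"steps": [[0,0,0,0.005,0,0,0],[0,0,0,0.005,0,0,0],[0,0,0,0.005,0,0,0],[0,0,0,0.005,0,0,0],[0,0,0,0.004,0,0,0],[0,0,0,0.002,0,0,0],[0,0,0,0,0,0,0],[0,0,0,0,0,0,0]]}}

```text
time: 5.75
eef_pos: [0.5724, 0.1044, 0.0202]
ee_rot: [2.369, 2.06, 0.005]
contact_force: [5.5, -0.4, 8.3]
grip_width: 0.0854
```

```bash
python3 look.py l2 .254 .018
```

```text
t 5.75 jig now [-0.0038  0.2549] [0.5724 0.1044 0.0202] F [ 5.5 -0.4  8.3] turn [ 0.22 -0.04  0.01] sg 1 dworld [-0.0013 -0.0007 -0.0022] d in target tool [-0.0009 -0.0012  0.0022] d in tool now [-0.0009 -0.0012  0.0022]
q [ 0.18  0.18 -0.13  1.26 -0.    1.89]
yel 543 [[-0.082, 0.073, 0.028], [-0.054, 0.15, 0.033], [-0.031, 0.275, 0.039]]
red 61 [[0.007, -0.004, 0.063], [0.057, 0.002, 0.087], [0.078, 0.004, 0.106]]
blue 212 [[0.032, 0.054, 0.013], [0.049, 0.159, 0.019], [0.075, 0.227, 0.054]]
treadle tilt 0.069 gate angle~ 0.681
yel 794 [[-0.085, 0.073, 0.027], [-0.059, 0.14, 0.034], [-0.034, 0.209, 0.04]]
red 71 [[0.0, -0.058, 0.043], [0.04, 0.001, 0.088], [0.074, 0.003, 0.108]]
blue 536 [[0.016, 0.056, 0.012], [0.044, 0.139, 0.019], [0.071, 0.226, 0.054]]
treadle tilt 0.165 gate angle~ 0.585
```

Request:
{"name": "jog_arm", "arguments": {"steps": [[0,-0.003,0,0.001,0,0,0],[0,-0.004,0,0.001,0,0,0],[0,-0.004,0,0,0,0,0],[0,-0.004,0,0,0,0,0],[0,-0.004,0,0,0,0,0],[0,-0.004,0,0,0,0,0],[0,-0.004,0,0,0,0,0],[0,-0.003,0,0,0,0,0]]}}

```text
time: 6.65
eef_pos: [0.5666, 0.0755, 0.0172]
ee_rot: [-2.369, -2.061, -0.002]
contact_force: [0.2, 6.3, 5.8]
grip_width: 0.0853
```

```bash
python3 look.py l3 .093 .018
```

```text
t 6.65 jig now [-0.0055  0.2255] [0.5666 0.0755 0.0172] F [0.2 6.3 5.8] turn [-0.   -0.12  0.07] sg 1 dworld [-0.0179 -0.1313  0.0008] d in target tool [-0.1325  0.0005 -0.0008] d in tool now [-0.1325  0.0004 -0.001 ]
q [ 0.13  0.16 -0.16  1.25  0.    1.84]
yel 523 [[-0.081, 0.072, 0.025], [-0.054, 0.15, 0.03], [-0.031, 0.275, 0.035]]
red 59 [[0.007, -0.016, 0.061], [0.056, 0.002, 0.09], [0.075, 0.003, 0.11]]
blue 201 [[0.031, 0.04, 0.013], [0.05, 0.147, 0.019], [0.077, 0.215, 0.054]]
treadle tilt 0.001 gate angle~ 0.749
yel 589 [[-0.084, 0.072, 0.025], [-0.058, 0.122, 0.03], [-0.032, 0.173, 0.036]]
red 67 [[0.001, -0.003, 0.064], [0.039, 0.001, 0.089], [0.074, 0.003, 0.111]]
blue 445 [[0.017, 0.041, 0.012], [0.045, 0.115, 0.019], [0.071, 0.184, 0.041]]
treadle tilt 0.033 gate angle~ 0.717
```

View pics/l3.png

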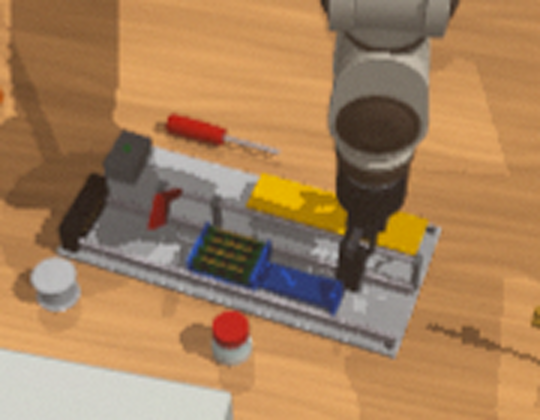

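The treadle is level (about (340, 215)), the gate is fully up at about (165, 205), and the carrier has advanced about 13 mm, squarely.

Request:
{"name": "jog_arm", "arguments": {"steps": [[0,-0.004,0,0,0,0,0],[0,-0.006,0,0,0,0,0],[0,-0.006,0,0,0,0,0],[0,-0.006,0,0,0,0,0],[0,-0.006,0,0,0,0,0],[0,-0.006,0,0,0,0,0],[0,-0.006,0,0,0,0,0],[0,-0.004,0,0,0,0,0]]}}

```text
time: 7.55
eef_pos: [0.5605, 0.0318, 0.0173]
ee_rot: [-2.369, -2.061, -0.003]
contact_force: [1.7, 5.4, 5.3]
grip_width: 0.0852
```

```bash
python3 look.py l4 .093 .018
```

```text
t 7.55 jig now [-0.0055  0.1814] [0.5605 0.0318 0.0173] F [1.7 5.4 5.3] turn [-0.   -0.12  0.06] sg 1 dworld [-0.0118 -0.0876  0.0007] d in target tool [-0.0884  0.0005 -0.0007] d in tool now [-0.0884  0.0004 -0.0009]
q [ 0.06  0.14 -0.18  1.25  0.    1.77]
yel 519 [[-0.082, 0.072, 0.025], [-0.054, 0.202, 0.03], [-0.031, 0.275, 0.035]]
red 60 [[0.009, -0.022, 0.057], [0.054, 0.001, 0.091], [0.075, 0.004, 0.109]]
blue 209 [[0.034, -0.004, 0.014], [0.051, 0.104, 0.019], [0.076, 0.17, 0.052]]
treadle tilt -0.01 gate angle~ 0.76
yel 302 [[-0.084, 0.071, 0.024], [-0.058, 0.097, 0.031], [-0.032, 0.277, 0.035]]
red 63 [[-0.0, -0.072, 0.036], [0.037, 0.0, 0.09], [0.073, 0.003, 0.111]]
blue 359 [[0.018, 0.002, 0.012], [0.046, 0.064, 0.018], [0.073, 0.122, 0.04]]
treadle tilt 0.022 gate angle~ 0.728
```

Request:
{"name": "jog_arm", "arguments": {"steps": [[0,-0.004,0,0,0,0,0],[0,-0.006,0,0,0,0,0],[0,-0.006,0,0,0,0,0],[0,-0.006,0,0,0,0,0],[0,-0.006,0,0,0,0,0],[0,-0.006,0,0,0,0,0],[0,-0.006,0,0,0,0,0],[0,-0.004,0,0,0,0,0]]}}

```text
time: 8.45
eef_pos: [0.5544, -0.0118, 0.0172]
ee_rot: [-2.369, -2.061, -0.003]
contact_force: [0.9, 5.4, 5.9]
grip_width: 0.0854
```

Request:
{"name": "jog_arm", "arguments": {"steps": [[0,-0.004,0,0,0,0,0],[0,-0.005,0,0,0,0,0],[0,-0.005,0,0,0,0,0],[0,-0.005,0,0,0,0,0],[0,-0.005,0,0,0,0,0],[0,-0.004,0,0,0,0,0],[0,-0.003,0,0,0,0,0],[0,-0.002,0,0,0,0,0]]}}

```text
time: 9.25
eef_pos: [0.5498, -0.0443, 0.0172]
ee_rot: [-2.369, -2.062, -0.003]
contact_force: [1.3, 6.3, 6.5]
grip_width: 0.0854
```

```bash
python3 look.py l5 .093 .018
```

```text
t 9.25 jig now [-0.0055  0.1045] [ 0.5498 -0.0443  0.0172] F [1.3 6.3 6.5] turn [ 0.   -0.12  0.07] sg 1 dworld [-0.0011 -0.0115  0.0008] d in target tool [-0.0115  0.0005 -0.0008] d in tool now [-0.0115  0.0005 -0.0008]
q [-0.08  0.12 -0.21  1.25  0.    1.63]
yel 570 [[-0.082, 0.11, 0.025], [-0.055, 0.193, 0.03], [-0.032, 0.275, 0.035]]
red 65 [[0.011, -0.017, 0.063], [0.053, 0.002, 0.09], [0.076, 0.004, 0.11]]
blue 208 [[0.034, -0.08, 0.013], [0.052, 0.031, 0.02], [0.076, 0.094, 0.052]]
treadle tilt -0.013 gate angle~ 0.763
yel 585 [[-0.084, 0.177, 0.025], [-0.059, 0.226, 0.03], [-0.033, 0.277, 0.036]]
red 66 [[-0.001, -0.003, 0.063], [0.039, 0.001, 0.089], [0.074, 0.003, 0.112]]
blue 254 [[0.018, -0.08, 0.013], [0.045, -0.041, 0.019], [0.075, 0.012, 0.042]]
treadle tilt 0.01 gate angle~ 0.74
```

View pics/l5.png

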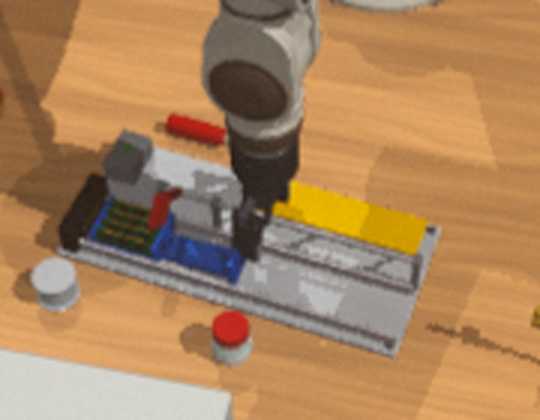

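The boards have passed under the gate at about (165, 205). The carrier front at about (95, 225) is about 12 mm from the stop. I'll finish slowly and watch the force.

Request:
{"name": "jog_arm", "arguments": {"steps": [[0,-0.002,0,0,0,0,0],[0,-0.002,0,0,0,0,0],[0,-0.002,0,0,0,0,0],[0,-0.001,0,0,0,0,0],[0,-0.001,0,0,0,0,0],[0,-0.001,0,0,0,0,0],[0,-0.001,0,0,0,0,0],[0,0,0,0,0,0,0]]}}

```text
time: 10.15
eef_pos: [0.5485, -0.0542, 0.0172]
ee_rot: [-2.369, -2.062, -0.002]
contact_force: [0.9, 5.8, 6.4]
grip_width: 0.085
```

Request:
{"name": "jog_arm", "arguments": {"steps": [[0,-0.0005,0,0,0,0,0],[0,0,0,0,0,0,0],[0,-0.0005,0,0,0,0,0],[0,0,0,0,0,0,0],[0,-0.0005,0,0,0,0,0],[0,0,0,0,0,0,0],[0,0,0,0,0,0,0],[0,0,0,0,0,0,0]]}}

```text
time: 10.95
eef_pos: [0.5483, -0.0556, 0.0172]
ee_rot: [-2.369, -2.062, -0.002]
contact_force: [0.8, 6.2, 5.2]
grip_width: 0.0852
```

Not home yet, since the force hasn't changed. I'll go on in small steps.

Request:
{"name": "jog_arm", "arguments": {"steps": [[0,-0.0005,0,0,0,0,0],[0,0,0,0,0,0,0],[0,-0.0005,0,0,0,0,0],[0,0,0,0,0,0,0],[0,-0.0005,0,0,0,0,0],[0,0,0,0,0,0,0],[0,-0.0005,0,0,0,0,0],[0,0,0,0,0,0,0]]}}

```text
time: 11.75
eef_pos: [0.5481, -0.0566, 0.0172]
ee_rot: [-2.367, -2.062, -0.005]
contact_force: [1.9, 11.1, 5.7]
grip_width: 0.0854
```

Request:
{"name": "jog_arm", "arguments": {"steps": [[0,-0.0005,0,0,0,0,0],[0,0,0,0,0,0,0],[0,-0.0005,0,0,0,0,0],[0,0,0,0,0,0,0],[0,-0.0005,0,0,0,0,0],[0,0,0,0,0,0,0],[0,0,0,0,0,0,0],[0,0,0,0,0,0,0]]}}

```text
time: 12.55
eef_pos: [0.5482, -0.0568, 0.0173]
ee_rot: [-2.364, -2.063, -0.008]
contact_force: [3.1, 18.0, 5.7]
grip_width: 0.0856
```

Home: the pose has stopped moving and the force has climbed to 18 N. Next I back off along +y with the treadle still held, then look.

Request:
{"name": "jog_arm", "arguments": {"steps": [[0,0.002,0,0,0,0,0],[0,0.002,0,0,0,0,0],[0,0.003,0,0,0,0,0],[0,0.004,0,0,0,0,0],[0,0.004,0,0,0,0,0],[0,0.004,0,0,0,0,0],[0,0.003,0,0,0,0,0],[0,0,0,0,0,0,0]]}}

```text
time: 13.35
eef_pos: [0.5505, -0.0383, 0.0171]
ee_rot: [2.37, 2.062, -0.001]
contact_force: [-0.1, -1.2, 5.3]
grip_width: 0.0857
```

```bash
python3 look.py l6 .12 .06
```

```text
t 13.35 jig now [-0.0056  0.1106] [ 0.5505 -0.0383  0.0171] F [-0.1 -1.2  5.3] turn [-0.02  0.04  0.04] sg 1 dworld [0.0019 0.0092 0.0429] d in target tool [ 0.0094  0.0006 -0.0429] d in tool now [ 0.0094  0.0006 -0.043 ]
q [-0.07  0.12 -0.21  1.25 -0.    1.64]
yel 557 [[-0.082, 0.115, 0.024], [-0.054, 0.196, 0.03], [-0.031, 0.275, 0.036]]
red 64 [[0.007, -0.02, 0.055], [0.054, 0.002, 0.09], [0.075, 0.004, 0.112]]
blue 208 [[0.032, -0.091, 0.014], [0.053, 0.015, 0.019], [0.077, 0.082, 0.054]]
treadle tilt -0.007 gate angle~ 0.757
yel 534 [[-0.084, 0.186, 0.024], [-0.059, 0.231, 0.03], [-0.033, 0.277, 0.036]]
red 66 [[-0.0, -0.003, 0.063], [0.04, 0.001, 0.09], [0.074, 0.003, 0.111]]
blue 328 [[0.018, -0.092, 0.013], [0.047, -0.042, 0.018], [0.075, 0.02, 0.042]]
treadle tilt 0.017 gate angle~ 0.733
```

View pics/l6.png

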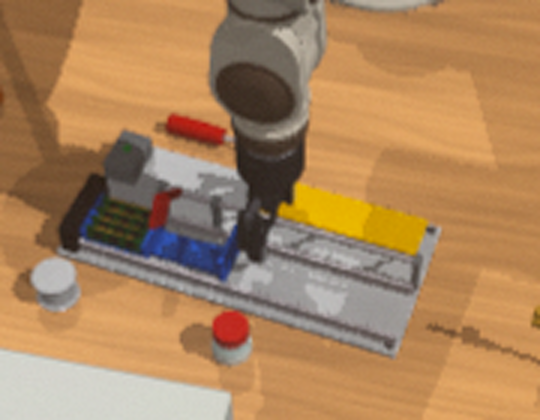

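The carrier sits against the stop at about (90, 225), with its tail at y = 82 mm. The gate is still up and the finger is clear of the tail. Now I let the treadle up gently.

Request:
{"name": "jog_arm", "arguments": {"steps": [[0,0,0,-0.004,0,0,0],[0,0,0,-0.005,0,0,0],[0,0,0,-0.005,0,0,0],[0,0,0,-0.005,0,0,0],[0,0,0,-0.005,0,0,0],[0,0,0,-0.005,0,0,0],[0,0,0,-0.005,0,0,0],[0,0,0,-0.005,0,0,0]]}}

```text
time: 14.25
eef_pos: [0.5514, -0.0384, 0.0569]
ee_rot: [2.37, 2.061, 0.002]
contact_force: [-0.4, -0.5, -0.3]
grip_width: 0.0851
```

Request:
{"name": "jog_arm", "arguments": {"steps": [[0,0,0,-0.005,0,0,0],[0,0,0,-0.005,0,0,0],[0,0,0,-0.01,0,0,0],[0,0,0,-0.02,0,0,0],[0,0,0,-0.03,0,0,0],[0,0,0,-0.03,0,0,0],[0,0,0,-0.03,0,0,0],[0,0,0,0,0,0,0]]}}

```text
time: 15.05
eef_pos: [0.5521, -0.0384, 0.1912]
ee_rot: [2.367, 2.059, 0.007]
contact_force: [0.2, 0.0, -0.2]
grip_width: 0.0854
```

```bash
python3 look.py l7 .12 .2
```

```text
t 15.05 jig now [-0.0041  0.1108] [ 0.5521 -0.0384  0.1912] F [ 0.2  0.  -0.2] turn [ 0.35 -0.02  0.03] sg 1 dworld [0.0004 0.0093 0.0088] d in target tool [ 0.0092 -0.0009 -0.0088] d in tool now [ 0.0092 -0.0008 -0.0088]
q [-0.07  0.08  0.09  1.58  0.    1.64]
yel 902 [[-0.08, 0.077, 0.057], [-0.06, 0.178, 0.076], [-0.04, 0.275, 0.094]]
red 72 [[0.008, -0.015, 0.032], [0.052, 0.001, 0.056], [0.077, 0.003, 0.065]]
blue 177 [[0.026, 0.002, 0.013], [0.05, 0.041, 0.019], [0.075, 0.082, 0.055]]
treadle tilt 0.709 gate angle~ 0.041
yel 377 [[-0.084, 0.197, 0.057], [-0.065, 0.238, 0.078], [-0.043, 0.276, 0.096]]
red 61 [[0.003, -0.003, 0.037], [0.041, 0.001, 0.061], [0.072, 0.003, 0.067]]
blue 293 [[0.018, -0.092, 0.013], [0.045, -0.049, 0.019], [0.075, 0.009, 0.043]]
treadle tilt 0.723 gate angle~ 0.027
```

View pics/l7.png

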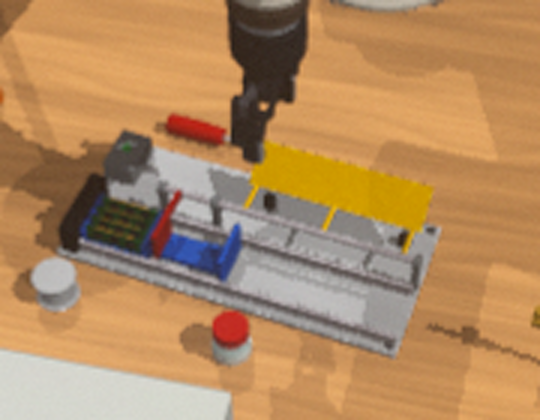

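The gate is shut at about (165, 225), just behind the boards. The carrier is home, the treadle is up, and the robot is clear.

```bash
python3 -c "
from h import *
print(manip.hand_in())"
```

```text
the job is handed in; nothing more can be done
None
```

The carrier is fully home in the jig and the gate has dropped shut behind the boards; I handed the job in at about 15 s of the 48 s allowed.

- **Loading:** One finger held the treadle down, with the gate reading about 0.72–0.76 rad on the cameras. The other finger pushed the tail plate until the carrier stopped moving, with about 18 N of contact force.
- **Release:** I backed off about 18 mm with the treadle still held, then lifted gently so the gate closed.
- **Last checks:**
  - The carrier's front is at y ≈ −92 mm and its tail at y = 82 mm, against a stop face given at −94 mm. The 2 mm difference is within the fit and calibration error.
  - The gate reads about 0.03–0.04 rad, which is shut within measurement error, and stands just behind the boards.
  - The tool is clear at z ≈ 0.19 m with about zero force.
- **Bystanders:** The jar, spool and screwdriver look unmoved in the last picture. I did not re-measure the other things, but the arm did not go near them.
- **Disagreements:** Partway down, the scene and top cameras differed on the gate angle (0.68 and 0.59 rad), before I pressed the treadle further. At the same point there was about 5 N of sideways force, probably friction from the treadle, and it went away once the finger slid.

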